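# Hook in the hold-down board and close the carton

### The job

Finish packing the carton: lift the loose hold-down board by its bar, hook one end of it under the lip inside the carton, rotate the other end down until the board lies flat on the ledges, and let go. Then fold the short flap fully down, and after it the long flap fully down over it. Leave the other things on the bench where they are.

Things in the scene. Friction and masses are not known exactly. Their poses are not given: they have to be found in the camera images.
- carton: Open cardboard carton fixed to the bench, outside 180 (x) x 160 (y) x 95 mm high, inside 170 x 150 mm, rim at z = 95, a steel flange packed in it (top at z = 39). Origin: centre of the underside; x points from the wall with the lip (robot's side) to the opposite wall, y to the left, z up. Flaps stand up on the two y walls; the x walls have none
- seat (a point): middle of the board's seat, at (0, 0, 45) mm in the carton's frame, axes as the carton's: the height of the tops of two plywood ledges, 18 mm wide, that run along the whole length of both y walls inside the carton. The seated board's underside centre lies here
- lip (a point): middle of the lower inner edge of the retaining lip, at (-65, 0, 65) mm in the carton's frame; axes as the carton's. The lip is plywood, 5 mm thick (z 65 to 70), along the whole -x wall, reaching 20 mm into the carton (x -85 to -65): only 150 mm is open from its edge to the opposite wall, and 20 mm is free beneath it above the ledges
- board_bar (a point): centre of the black pull bar (84 mm along y, 16 wide along x, 14 high, on posts at y = +-36) of the loose grey board, 160 (x) x 140 (y) x 6 mm, 0.2 kg, flat on the bench, ends alike. Grip here: above the board's centre, 32 mm over its underside. z out of the upper face. Seated: at about (0, 0, 77) mm in the carton's frame, board x along carton x, bar top below the rim
- short_flap (a joint): angle of the short flap: 0 = closed (level over the opening), pi/2 = upright, more = leaning outwards, limit 2.4. Flap 65 mm from hinge to free edge, 176 mm wide along x, 4 mm thick, creased on the carton's +y wall. The crease is stiff: the flap stays at any angle where it is left; 1 to 2 N at its edge turns it
- long_flap (a joint): angle of the long flap, values as for the short flap. Flap 110 mm from hinge to free edge, 176 mm wide along x, 4 mm thick, creased on the carton's -y wall; stays where it is left, turned by about 1 N. Standing, it reaches 213 mm above the bench. Closed, it lies 5 mm above the short flap and overlaps it by about 20 mm
- short_flap_hinge (a point): middle of the short flap's hinge line (mid-thickness), at (0, 77.5, 98) mm in the carton's frame; axes as the carton's; the line runs along x
- long_flap_hinge (a point): middle of the long flap's hinge line (mid-thickness), at (0, -77.5, 103) mm in the carton's frame; axes as the carton's; the line runs along x
- short_flap_edge (a point): middle of the short flap's free edge; turns with the flap; with the flap closed its axes are the carton's
- long_flap_edge (a point): middle of the long flap's free edge; turns with the flap; with the flap closed its axes are the carton's
- caliper: bystander: steel caliper with black slide, 210 mm long along y, lying on the bench beyond the carton and board, origin under its middle
- wrench: bystander: steel wrench, 190 mm long, lying roughly along y on the bench beyond the carton and board
- bin: bystander: open blue plastic bin of turned parts, 120 x 150 x 60 mm, origin at the centre of its underside
- hub: bystander: steel flanged hub, 80 mm across and 50 mm high, origin at the centre of its underside
Things that resemble listed ones, but are neither listed nor needed, are in the scene too. Of the things shaped like the carton, the cardboard one is meant.

How it is judged:
On the way, in this order (a step that is already met when the one before it is completed fails the run):
1. the board lies flat on the ledges with one end under the lip, let go, both flaps still open (z of board_bar in the frame of carton between 0.072 and 0.081 m and x of board_bar in the frame of carton between -0.009 and 0.009 m and y of board_bar in the frame of carton between -0.009 and 0.009 m and angle between board_bar's own z axis and vertical below 0.05 rad and contact force between the fingers and anything else below 0.2 N and value of joint each of short_flap, long_flap above 0.6 rad), for 0.2 s.
2. the short flap is fully down while the long flap is still open (value of joint short_flap below 0.1 rad and value of joint long_flap above 0.5 rad), for 0.2 s.
3. the long flap is fully down over the short one (value of joint each of short_flap, long_flap below 0.1 rad), for 0.2 s.
At the end, for the whole second after the job is handed in: both flaps are down within 0.1 rad of closed, and the board lies flat (within 0.05 rad) on the carton's ledges with one end under the lip, its bar's centre within 9 mm of the carton's middle in x and y and 72 to 81 mm above the carton's underside (all of step 3 and z of board_bar in the frame of carton between 0.072 and 0.081 m and x of board_bar in the frame of carton between -0.009 and 0.009 m and y of board_bar in the frame of carton between -0.009 and 0.009 m and angle between board_bar's own z axis and vertical below 0.05 rad); the robot touches nothing.
It fails at once if a bystander (caliper, wrench, bin or hub) is moved more than 30 mm (distance of any of caliper, wrench, bin, hub from where it was at the start of the episode above 0.03 m).
It also fails if it takes over 64 s, if anything falls off the work surface, if the arm or the gripper's body presses on something with over 40 N, if the wrist force passes 120 N, or if a joint passes its speed limit or range.

### The arm

A 7-joint arm with a two-finger parallel gripper is mounted at the origin on the work surface. World frame = base frame: x ahead of the robot, y to its left, z up, the work surface at z = 0. Lengths are in m, angles in rad, forces in N, time in s.
With the tool pointing down it reaches from about 0.425 to 0.925 m from the base axis. Payload 6.8 kg.
Tool frame: the origin (TCP) lies midway between the tips of the shut fingers; the grasp point (between the pads) lies 19 mm behind it; z points along the fingers, y is the line along which they close (so a half turn about z gives the same grasp; the last joint's range is limited). The gripper opens to 88 mm and grips with 3 to 60 N. Pads are 20 mm wide; open, the fingers measure 115 mm over their backs; the gripper's body (75 mm by 178 mm) begins 61 mm behind the grasp point.
Start: joints at [-1.392, 0.477, 0.022, 1.555, -0.011, 1.109, -0.083], TCP at [0.191, 0.647, 0.223] pointing down, gripper open.
Joint ranges: [-2.96, 2.96], [-0.34, 2.1], [-1.41, 1.46], [0.24, 2.44], [-1.37, 4.51], [0.17, 1.92], [-2.96, 2.96]. Speed limits (rad/s): [2.39, 2.39, 3.14, 3.14, 3.14, 3.14, 3.14].

### API

Orientations are given as a unit quaternion [x, y, z, w].
In Python, from station import arm gives the robot as it stands. The module is installed in compiled form; this text tells all that it offers.
- The arm moves only by the tool drive_tool, never from a script. Its argument "motion" is a list of rows, each a list of 6 numbers: the shift along the tool's x, y, z normalised to -1 to 1, where 1 is 200 mm, then the turn, a rotation vector about the tool's x, y, z normalised to -1 to 1, where 1 is 90 degrees. A call has 1 to 20 rows; each row shifts and turns the commanded pose from where the row before left it, along the tool's axes as they then stand; what a row does not reach is not made up. A row lasts 1/10 s, in which the tool goes at most 50 mm and 8.59 degrees, less where a joint would pass 70% of its speed; a pose out of reach is approached as far as the arm can. A call with a number of a shift or a turn outside -1 to 1 is refused whole. A call with a gripper value outside its range is refused whole. "hand" is the opening, from 0 (shut) to 1 (fully open), set as the call begins (left out, the last holds). The fingers move at their own pace and stop on an object; "squeeze" is the grip in N (left out, the last holds). Time passes only in rows, so rows that do not move let the fingers close. It gives the time, the measured TCP pose, the force, the opening and the grip force at its end, in the units of the state.
- arm.get_state(): the state, without advancing time (a new reading comes with each control period).
- arm.grab_frame(name): name is "scene" or "top" or "wrist"; returns the picture (384x512x3 uint8, red, green, blue); there is no depth.
- arm.get_calibration(name): a dict with "intrinsics" (3x3 intrinsics, pixels), "world_from_camera" (4x4, takes a point from camera to world coordinates); the wrist camera has in their place "mount" (4x4, takes a point from camera to tool coordinates, whose origin is the TCP and whose axes are the flange's). Camera axes: x right, y down, z forward; pixel columns grow to the right and rows downward; lengths in m; the calibration is good to about 2 mm. A picture is of the moment at which its call begins: read the wrist's pose just before it. get_calibration takes no time and is no camera call.
- arm.job_done(): hands the job in; it is judged then, once.
The state is a dict: "time": time; "joints": joint angles; "joint_velocities": joint speeds; "joint_torque": joint torques, N m; "tool_pos": TCP position; "eef_rot": TCP orientation; "force": force on the tool from outside, world axes, zero at the start; "ft_torque": the same for the moment, N m; "gripper_width": finger opening in m; "gripper_force": force on a finger pad.
Only numpy, scipy, OpenCV 4.12 (cv2) and the standard library are available. Lean on these libraries where they do the work, as an engineer would, in place of code of your own. Each camera call takes 0.05 s, during which the arm holds its last target. There are 200 camera calls.

## Working session

There is one attempt and no reset: what is moved stays moved. The work goes in short steps, Python scripts to look and compute and a tool call to move; the robot and the scene stay as the last step left them, time stands still between calls to the robot, and variables do not carry over. Pictures are saved under pics/ and viewed, at most 10 in all, crops included, and the job is handed in when it is done.

Besides the shell and the picture viewer there is one more tool, called by a JSON object that holds its "method" and its "body". drive_tool: Moves the arm, as the interface text tells. Its arguments: {"type":"object","properties":{"motion":{"type":"array","items":{"type":"array","items":{"type":"number","minimum":-1,"maximum":1}}},"hand":{"type":"number"},"squeeze":{"type":"number"}},"required":["motion"]}

```bash
mkdir -p pics
python3 - <<'E'
from station import arm
import cv2
s=arm.get_state();print(s)
for n in("scene","top"):
    cv2.imwrite(f"pics/{n}0.png",arm.grab_frame(n)[:,:,::-1]);c=arm.get_calibration(n);print(n,c)
print(arm.get_calibration("wrist"))
E
```

```text
{'time': 0.0, 'joints': array([-1.39206787,  0.47778046,  0.02234917,  1.55642317, -0.01151869,
        1.10928244, -0.08313692]), 'joint_velocities': array([ 1.13820059e-03, -9.07495733e-05,  1.19970065e-03,  1.66039008e-04,
        1.35419463e-04,  1.07063782e-03,  1.55000210e-03]), 'joint_torque': array([-5.13564146e-05, -5.82859755e+01,  1.53460991e+00, -2.72602165e+01,
       -5.42933377e-02,  1.72046351e-02,  1.53011956e-04]), 'tool_pos': array([0.1908133 , 0.64685704, 0.221707  ]), 'eef_rot': array([ 1.42938774e-01,  9.89731139e-01, -8.80064116e-04, -6.75509626e-05]), 'force': array([ 0.05140811, -0.2774602 ,  0.13196783]), 'ft_torque': array([0.04302548, 0.04346727, 0.0047553 ]), 'gripper_force': 0.0, 'gripper_width': 0.0877861033648233}
scene {'intrinsics': array([[416.00111758,   0.        , 249.77533312],
       [  0.        , 416.00111758, 193.11851359],
       [  0.        ,   0.        ,   1.        ]]), 'world_from_camera': array([[-0.83299758,  0.34746998, -0.43055737,  1.19247591],
       [ 0.55312951,  0.50505635, -0.66254497,  0.94937299],
       [-0.01275875, -0.7
[... 456 characters left out ...]
9e-02],
       [ 1.48992110e-03, -1.20813390e-01, -9.92674118e-01,
         1.49937874e+00],
       [ 0.00000000e+00,  0.00000000e+00,  0.00000000e+00,
         1.00000000e+00]])}
{'intrinsics': array([[271.86150113,   0.        , 253.99696226],
       [  0.        , 271.86150113, 187.15502663],
       [  0.        ,   0.        ,   1.        ]]), 'mount': array([[-7.88468929e-04, -9.62893765e-01, -2.69879557e-01,
         7.48822842e-02],
       [ 9.99999375e-01, -5.45285070e-04, -9.76053333e-04,
         1.00247944e-03],
       [ 7.92674376e-04, -2.69880158e-01,  9.62893593e-01,
        -1.61548661e-01],
       [ 0.00000000e+00,  0.00000000e+00,  0.00000000e+00,
         1.00000000e+00]])}
```

View pics/top0.png

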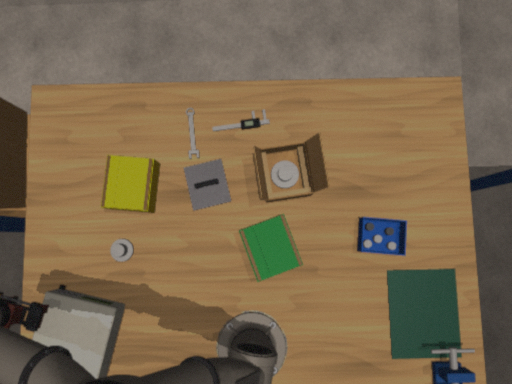

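View pics/scene0.png

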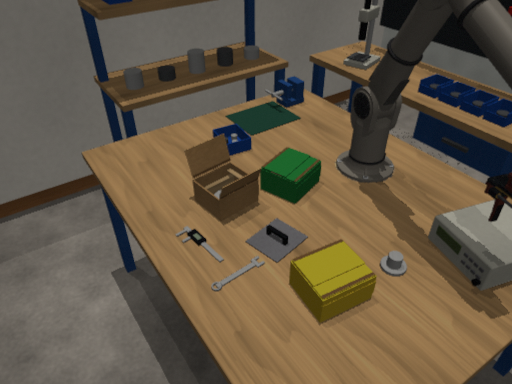

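Top view: the cardboard carton is at about (285,172), with its long flap on the right (317,163) and its short flap on the left (258,175). The grey board is at (207,185), the wrench (193,135), the caliper (242,124). I'll zoom in on that region.

Run:
```python
import cv2
a=cv2.imread("pics/top0.png")[125:220,175:335]
cv2.imwrite("pics/c1.png",cv2.resize(a,None,fx=5,fy=5,interpolation=cv2.INTER_CUBIC))
b=cv2.imread("pics/scene0.png")[130:270,170:320]
cv2.imwrite("pics/c2.png",cv2.resize(b,None,fx=4,fy=4,interpolation=cv2.INTER_CUBIC))
```

```text
(no output)
```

View pics/c1.png

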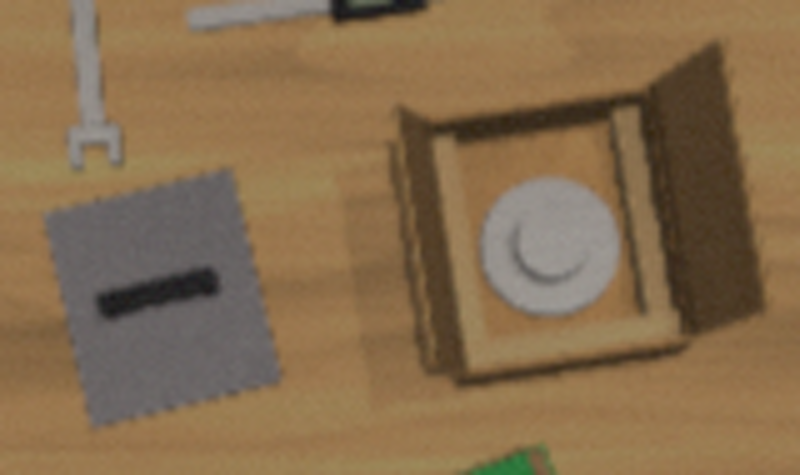

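View pics/c2.png

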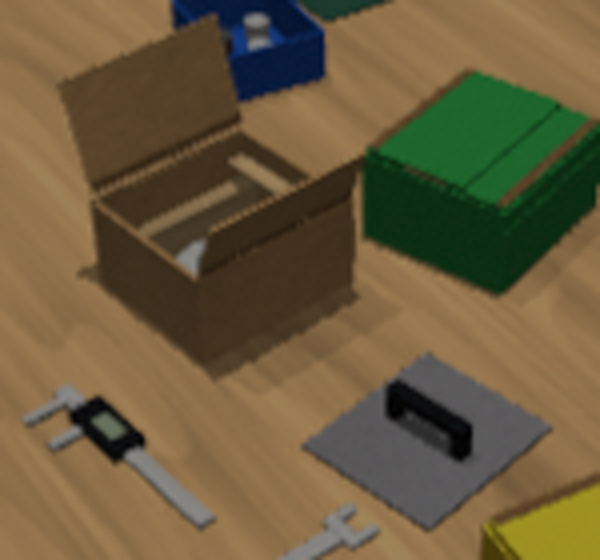

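The close-ups show the following:
- **Board:** corners near (45,213), (232,172), (280,380) and (95,428) in the first crop.
- **Carton:** rim corners near (435,128), (650,90), (685,342) and (463,380). The lip strip is at the bottom, on the robot's side.
- **Flaps:** both lean outwards.

Next I fit the poses.

```bash
cat > h.py <<'E'
import numpy as np
from scipy.optimize import least_squares
from scipy.spatial.transform import Rotation as R
from station import arm
def project(n,P,pose=None):
    c=arm.get_calibration(n)
    if n=="wrist":
        T=np.eye(4);T[:3,:3]=R.from_quat(pose[1]).as_matrix();T[:3,3]=pose[0];W=T@c["mount"]
    else: W=c["world_from_camera"]
    p=(np.atleast_2d(P)-W[:3,3])@W[:3,:3]@c["intrinsics"].T
    return p[:,:2]/p[:,2:]
def fit(obs,x0,pose=None):
    """obs: (camera, local point, pixel); fits x,y,yaw of an object standing on the bench"""
    def f(v):
        Rz=R.from_euler('z',v[2])
        return np.ravel([project(n,Rz.apply(p)+[v[0],v[1],0],pose)[0]-np.array(u) for n,p,u in obs])
    r=least_squares(f,x0,loss='soft_l1');return r.x,r.fun.reshape(-1,2)
E
cat > m1.py <<'E'
from h import *
np.set_printoptions(precision=4,suppress=True)
t=lambda u:("top",(175+(u[0]-2)/5,125+(u[1]-2)/5)); s=lambda u:("scene",(170+(u[0]-1.5)/4,130+(u[1]-1.5)/4))
def O(tr,p,u): n,q=tr(u); return n,p,q
b=[O(t,(.08,.07,.006),(45,213)),O(t,(.08,-.07,.006),(232,172)),O(t,(-.08,-.07,.006),(280,380)),O(t,(-.08,.07,.006),(95,428)),
 O(s,(.08,.07,.006),(430,527)),O(s,(.08,-.07,.006),(303,445)),O(s,(-.08,-.07,.006),(428,353)),O(s,(-.08,.07,.006),(551,428)),
 O(t,(0,.042,.039),(98,302)),O(t,(0,-.042,.039),(216,278))]
print(fit(b,[.8,.1,0.2]))
a=.09;h=.08
c=[O(t,(a,h,.095),(435,123)),O(t,(a,-h,.095),(650,90)),O(t,(-a,-h,.095),(687,342)),O(t,(-a,h,.095),(463,380)),
 O(s,(a,h,0),(212,378)),O(s,(-a,h,0),(355,295)),O(s,(a,-h,0),(97,268)),O(s,(a,-h,.095),(94,198)),O(s,(-a,-h,.095),(241,125))]
v,r=fit(c,[.8,-.1,0.2]);print(v,r)
# flap angles
for sg,L,z,us in((1,.065,.098,[(398,105),(430,372)]),(-1,.110,.103,[(718,42),(765,310)])):
  for u,x in zip(us,(.088,-.088)):
    def f(q): 
        P=R.from_euler('z',v[2]).apply([x,sg*(.0775-L*np.cos(q[0])),z+L*np.sin(q[0])])+[v[0],v[1],0]
        return project("top",P)[0]-t(u)[1]
    k=least_squares(f,[1.7]);print(sg,k.x,k.fun)
E
python3 m1.py
```

```text
(array([0.5681, 0.148 , 0.2175]), array([[-0.5642,  0.1092],
       [-0.1596, -0.6959],
       [ 0.3568,  0.5252],
       [-0.8932,  0.1634],
       [-0.7434,  0.2728],
       [-0.5603, -0.5212],
       [-0.3705, -0.5019],
       [ 0.1572, -0.5909],
       [-0.0977,  0.7152],
       [-0.3729, -0.0767]]))
[ 0.5953 -0.1309  0.1301] [[-2.9156 -0.3873]
 [ 0.3323 -0.6809]
 [ 1.6961  0.658 ]
 [-0.4364  0.1719]
 [-1.7283 -3.4096]
 [ 0.0815 -3.7796]
 [ 1.0947  3.1922]
 [-0.5862  0.4095]
 [ 0.9633  0.3943]]
1 [1.8475] [0.0437 0.2056]
1 [1.9415] [0.0658 0.3508]
-1 [1.8602] [-0.006  -0.0781]
-1 [1.8609] [0.1342 1.1106]
```

{"method": "drive_tool", "body": {"motion": [[-0.126,-0.093,0,0,0,0],[-0.126,-0.093,0,0,0,0],[-0.126,-0.093,0,0,0,0],[-0.126,-0.093,0,0,0,0],[-0.126,-0.093,0,0,0,0],[-0.126,-0.093,0,0,0,0],[-0.126,-0.093,0,0,0,0],[-0.126,-0.093,0,0,0,0],[-0.126,-0.093,0,0,0,0],[-0.126,-0.093,0,0,0,0],[-0.126,-0.093,0,0,0,0],[-0.126,-0.093,0,0,0,0],[-0.126,-0.093,0,0,0,0],[-0.126,-0.093,0,0,0,0],[-0.126,-0.093,0,0,0,0],[-0.126,-0.093,0,0,0,0],[-0.126,-0.093,0,0,0,0],[-0.126,-0.093,0,0,0,0],[-0.126,-0.093,0,0,0,0],[-0.126,-0.093,0,0,0,0]], "hand": 0.6}}

```text
time: 2.1
tool_pos: [0.5695, 0.1469, 0.2223]
eef_rot: [0.143, 0.99, -0.0, -0.0]
force: [1.3, 1.0, -0.7]
gripper_width: 0.0527
gripper_force: 0.0
```

```bash
python3 -c "
from h import *
s=arm.get_state();print(s['time'],s['joints'],s['tool_pos'],R.from_quat(s['eef_rot']).as_matrix())"
```

```text
2.1 [-0.56609531  0.33930362  0.26360951  1.78413049 -0.10126883  1.03200868
  1.01937386] [0.56945173 0.14692874 0.22231487] [[-9.59184348e-01  2.82780701e-01 -6.80034109e-04]
 [ 2.82780874e-01  9.59184522e-01 -1.71161360e-04]
 [ 6.03877063e-04 -3.56475937e-04 -9.99999754e-01]]
```

{"method": "drive_tool", "body": {"motion": [[0,0,0,0,0,0.085],[0,0,0,0,0,0.085],[0,0,0,0,0,0.085],[0,0,0,0,0,0.085],[0,0,0,0,0,0.085],[0,0,0,0,0,0.085],[0,0,0,0,0,0.085],[0,0,0,0,0,0.084],[-0.137,-0.018,-0.05,0,0,0],[-0.137,-0.018,-0.05,0,0,0],[-0.137,-0.018,-0.05,0,0,0],[-0.137,-0.018,-0.05,0,0,0],[-0.137,-0.018,-0.05,0,0,0],[-0.137,-0.018,-0.05,0,0,0],[-0.137,-0.018,-0.05,0,0,0],[-0.137,-0.018,-0.05,0,0,0],[0,0,0,0,0,0],[0,0,0,0,0,0]]}}

```text
time: 3.9
tool_pos: [0.5881, -0.0724, 0.3024]
eef_rot: [0.627, 0.779, 0.0, -0.0]
force: [0.4, 0.9, 0.2]
gripper_width: 0.0526
gripper_force: 0.0
```

Run:
```python
from h import *
import cv2,pickle
s=arm.get_state();print(s['time'],s['joints'],s['tool_pos'],R.from_quat(s['eef_rot']).as_matrix())
pickle.dump((s['tool_pos'],s['eef_rot']),open('w1.pkl','wb'))
a=arm.grab_frame('wrist')[:,:,::-1];cv2.imwrite('pics/w1.png',cv2.resize(a,(800,600),interpolation=cv2.INTER_CUBIC))
```

```text
3.9 [-0.43509834  0.30270399  0.57872277  1.69138496 -0.17620459  1.20016918
  0.40311695] [ 0.58805993 -0.07235903  0.30237807] [[-2.14452199e-01  9.76734428e-01 -3.35089756e-04]
 [ 9.76734379e-01  2.14452323e-01  3.91744964e-04]
 [ 4.54491570e-04 -2.43283115e-04 -9.99999867e-01]]
```

View pics/w1.png

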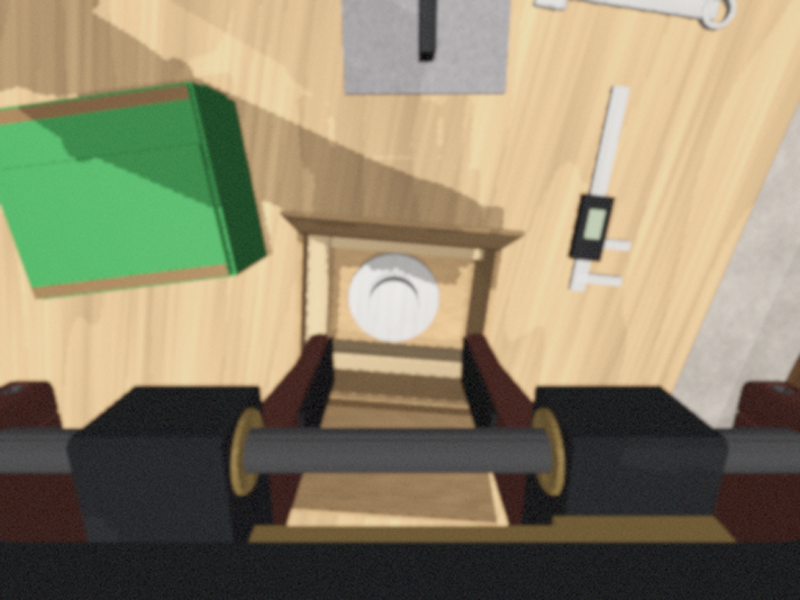

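The wrist view shows the carton rim's +y corners at about (304,236) and (497,245). The flange is at (394,297), the lip inner edge at x≈330, and the short flap's free edge runs (283,212) to (523,233). I'll refine the carton pose with these.

```bash
cat > m2.py <<'E'
from h import *
import pickle
np.set_printoptions(precision=4,suppress=True)
pose=pickle.load(open('w1.pkl','rb'))
src=open('m1.py').read().split("print(fit(b")[0].split('\n',1)[1]
exec(src)
w=lambda u:("wrist",((u[0]+.5)*.64-.5,(u[1]+.5)*.64-.5))
a=.09;h=.08
W=[O(w,(-a,h,.095),(304,236)),O(w,(a,h,.095),(497,245))]
T=[O(t,(a,-h,.095),(650,90)),O(t,(-a,-h,.095),(687,342)),O(t,(-a,h,.095),(463,380)),O(t,(a,h,.095),(430,123))]
S=[O(s,(a,-h,.095),(94,198)),O(s,(-a,-h,.095),(241,125)),O(s,(-a,h,.0),(355,295)),O(s,(a,h,0),(212,378))]
for o in (W,T,S,W+T,W+T+S):
    v,r=fit(o,[.59,-.13,.15],pose);print(v);print(r.ravel())
Bw=[O(w,(-.08,-.07,.006),(346,94)),O(w,(.08,-.07,.006),(506,94)),O(w,(0,-.042,.039),(427,60))]
print(fit(Bw,[.57,.15,.2],pose));print(fit(Bw+b,[.57,.15,.2],pose)[0])
E
python3 m2.py
```

```text
[ 0.6003 -0.1322  0.1709]
[-4.0071  0.0182  4.4255  0.111 ]
[ 0.5951 -0.1311  0.1274]
[ 0.4713 -0.5622  1.6947  0.8018 -0.4593  0.1892 -1.7969 -0.3914]
[ 0.6001 -0.1205  0.1524]
[-0.504   2.675   0.6416  1.9774  0.6025 -2.3478 -0.6417 -1.2313]
[ 0.5959 -0.1325  0.1535]
[-6.291  -1.558   2.0867  0.8314  0.1001 -1.278   2.6866 -0.1581  0.7511
  0.4454 -1.9624  0.0738]
[ 0.5953 -0.1317  0.1498]
[-6.3655 -2.4405  2.0652  0.441  -0.0159 -1.0587  2.3773  0.1013  0.407
  0.5348 -2.1112  0.128  -0.7695  0.6838  0.2402  0.2663 -0.0593 -4.2808
 -1.1975 -3.4885]
(array([0.5673, 0.1482, 0.2188]), array([[-0.9373,  0.9052],
       [ 0.0614,  0.5034],
       [ 0.6831, -3.4444]]))
[0.5678 0.1481 0.2167]
```

Run:
```python
import cv2
a=cv2.imread('pics/w1.png')[200:390,275:530]
a=cv2.resize(a,None,fx=3,fy=3,interpolation=cv2.INTER_CUBIC);a=cv2.convertScaleAbs(a,alpha=1.3)
cv2.imwrite('pics/c3.png',a)
```

```text
(no output)
```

View pics/c3.png

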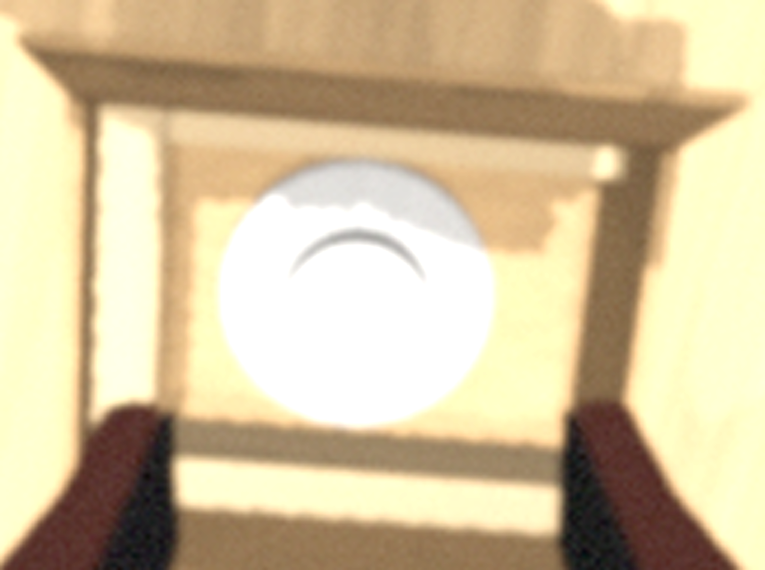

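```bash
cat > m3.py <<'E'
from h import *
import pickle
np.set_printoptions(precision=4,suppress=True)
pose=pickle.load(open('w1.pkl','rb'))
w=lambda u:((u[0]/3+275+.5)*.64-.5,(u[1]/3+200+.5)*.64-.5)
tt=lambda u:(175+(u[0]-2)/5,125+(u[1]-2)/5)
X=lambda x,z:((x,-.07,z),(x,.07,z)); Y=lambda y,z:((-.08,y,z),(.08,y,z))
L=[("wrist",X(-.085,.095),w((86,150))),("wrist",X(-.085,.095),w((81,380))),("wrist",X(.085,.095),w((650,200))),("wrist",X(.085,.095),w((628,380))),
("wrist",X(-.065,.07),w((165,150))),("wrist",X(-.065,.07),w((160,380))),
("wrist",Y(.057,.045),w((250,153))),("wrist",Y(.057,.045),w((560,180))),
("wrist",Y(-.075,.045),w((200,512))),("wrist",Y(-.075,.045),w((540,533))),("wrist",Y(-.057,.045),w((200,457))),("wrist",Y(-.057,.045),w((540,481)))]
Tp=[("top",X(.09,.095),tt((540,107))),("top",X(-.09,.095),tt((570,365))),("top",Y(-.08,.095),tt((668,215)))]
def run(L,x0=[.596,-.13,.15]):
    def f(v):
        Rz=R.from_euler('z',v[2]);o=[]
        for n,ab,u in L:
            A,B=project(n,Rz.apply(ab)+[v[0],v[1],0],pose);d=(B-A)/np.linalg.norm(B-A);e=np.array(u)-A;o.append(d[0]*e[1]-d[1]*e[0])
        return o
    r=least_squares(f,x0,loss='soft_l1');return r.x,r.fun
for l in(L,L[:6]+L[8:10],L+Tp):print(*run(l))
v=run(L)[0]
F=[np.array(w((357,293)))]
print(project("wrist",[[v[0],v[1],.039]],pose),F)
for x,u in((-.088,(22,38)),(.088,(748,97))):
    f=lambda q:project("wrist",R.from_euler('z',v[2]).apply([x,.0775-.065*np.cos(q[0]),.098+.065*np.sin(q[0])])+[v[0],v[1],0],pose)[0]-w(u)
    k=least_squares(f,[1.7]);print(k.x,k.fun)
E
python3 m3.py
```

```text
[ 0.5971 -0.13    0.1432] [ 0.7487  0.2807 -1.7877 -1.2263  0.2684  0.6537  0.4404  1.4693  0.2801
 -0.0334 -1.5967 -1.3213]
[ 0.5972 -0.1303  0.1476] [ 0.8762  0.1841 -1.6732 -1.2868  0.3789  0.5411  0.0115 -0.0115]
[ 0.5968 -0.1299  0.1413] [ 0.8819  0.5027 -1.6532 -1.0224  0.3969  0.8712  0.6116  1.5144  0.4379
 -0.003  -1.4346 -1.288  -1.2052 -0.5822 -0.824 ]
[[252.3019 195.4942]] [array([251.98  , 190.3267])]
[1.9372] [-1.7621 -0.1686]
[1.9143] [0.8686 0.0411]
```

{"method": "drive_tool", "body": {"motion": [[0.137,0.017,0.05,0,0,0],[0.137,0.017,0.05,0,0,0],[0.137,0.017,0.05,0,0,0],[0.137,0.017,0.05,0,0,0],[0.137,0.017,0.05,0,0,0],[0.137,0.017,0.05,0,0,0],[0.137,0.017,0.05,0,0,0],[0.137,0.017,0.05,0,0,0],[0,0,0.14,0,0,0],[0,0,0.14,0,0,0],[0,0,0.14,0,0,0],[0,0,0.14,0,0,0],[0,0,0.1,0,0,0],[0,0,0,0,0,0]]}}

```text
time: 5.35
tool_pos: [0.5643, 0.1489, 0.0874]
eef_rot: [0.625, 0.78, -0.003, -0.002]
force: [-0.3, 0.3, -0.3]
gripper_width: 0.053
gripper_force: 0.0
```

Run:
```python
from h import *
import cv2,pickle
s=arm.get_state();print(s['time'],s['tool_pos'])
a=arm.grab_frame('wrist')[:,:,::-1];cv2.imwrite('pics/w2.png',a)
p=(s['tool_pos'],s['eef_rot'])
for y in(-.042,.042):
  for x in(-.008,.008):print(project("wrist",R.from_euler('z',.217).apply([x,y,.039])+[.5678,.148,0],p))
```

```text
5.35 [0.56433079 0.14894407 0.08735755]
[[249.35558317 254.01406532]]
[[267.92851533 254.11833703]]
[[249.10799851 157.27519901]]
[[269.67917526 157.34635632]]
```

View pics/w2.png

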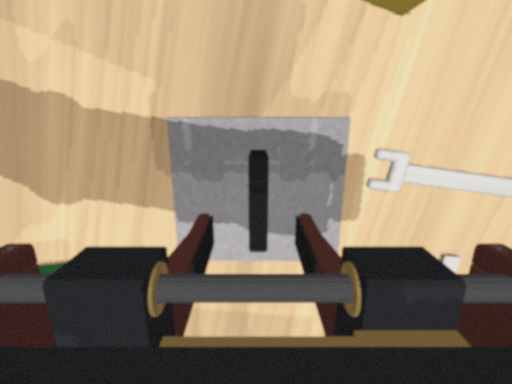

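The wrist view shows the bar between the open fingers, at columns 249–268 and rows 151–250. Descend and grip.

{"method": "drive_tool", "body": {"motion": [[0.01,0.015,0.1,0,0,0],[0,0,0.1,0,0,0],[0,0,0.1,0,0,0],[0,0,0.07,0,0,0],[0,0,0,0,0,0],[0,0,0,0,0,0],[0,0,0,0,0,0]]}}

```text
time: 6.1
tool_pos: [0.5709, 0.1506, 0.0178]
eef_rot: [0.626, 0.78, 0.001, 0.0]
force: [0.2, 0.0, 0.2]
gripper_width: 0.0524
gripper_force: 0.0
```

{"method": "drive_tool", "body": {"motion": [[0,0,0,0,0,0],[0,0,0,0,0,0],[0,0,0,0,0,0],[0,0,0,0,0,0],[0,0,0,0,0,0],[0,0,0,0,0,0],[0,0,0,0,0,0],[0,0,0,0,0,0]], "hand": 0, "squeeze": 40}}

```text
time: 6.9
tool_pos: [0.5693, 0.1501, 0.0166]
eef_rot: [0.626, 0.78, -0.001, -0.001]
force: [-3.8, -0.7, 4.0]
gripper_width: 0.0155
gripper_force: 40.0
```

{"method": "drive_tool", "body": {"motion": [[0,0,-0.05,0,0,0],[0,0,-0.1,0,0,0],[0,0,-0.15,0,0,0.0076],[0,0,-0.15,0,0,0.0076],[0,0,-0.15,0,0,0.0076],[0,0,-0.15,0,0,0.0076],[0,0,-0.15,0,0,0.0076],[0,0,-0.15,0,0,0.0076],[0,0,-0.12,0,0,0],[0,0,0,0,0,0],[0,0,0,0,0,0]]}}

```text
time: 8.0
tool_pos: [0.5702, 0.1504, 0.2506]
eef_rot: [0.654, 0.757, 0.001, 0.0]
force: [-0.1, 0.0, -1.4]
gripper_width: 0.0158
gripper_force: 40.0
```

Run:
```python
from h import *
import cv2
s=arm.get_state();M=R.from_quat(s['eef_rot']).as_matrix();print(s['time'],s['joints'],s['tool_pos'],M[:,1],s['force'])
a=arm.grab_frame('wrist');cv2.imwrite('pics/w3.png',a[:,:,::-1])
g=a.astype(int).max(2)
print(g[90:260:3,258])   # down the bar
print(g[118:130,258],g[110:122,220])
p=(s['tool_pos'],s['eef_rot'])
for o in(0,.002,.004):
  Q=np.array([[.042+o,0,.0166-.039],[-.042+o,0,.0166-.039],[.07+o,-.03,.0166-.006],[-.07+o,-.03,.0166-.006]])
  print(o,project("wrist",Q@M.T+s['tool_pos'],p).round(1).tolist())
```

```text
8.0 [-0.76430406  0.33446542  0.51326167  1.76232447 -0.18302745  1.0910096
 -0.0442246 ] [0.57020261 0.15039055 0.25063429] [0.98938919 0.14528485 0.00115604] [-0.11153214  0.01086431 -1.36658278]
[209 207 208 211 218 219 218 198 160 155 157 170 167 167 171 172 157 120
 117 116 114 113 117 117 116  50  21  24  25  24  25  31  29  35  29  33
  30  29  30  31  33  22  31  30  29  31  30  25  19  25  27  30  30  31
  31  29  22]
[153 147 157 166 168 170 170 168 167 167 169 167] [193 172 156 147 146 149 147 146 144 144 153 162]
0 [[255.2, 176.3], [255.2, 310.5], [206.2, 119.5], [215.2, 310.7]]
0.002 [[255.2, 172.5], [255.2, 307.7], [206.1, 116.1], [215.1, 308.5]]
0.004 [[255.2, 168.8], [255.2, 304.9], [205.9, 112.8], [215.0, 306.3]]
```

View pics/w3.png

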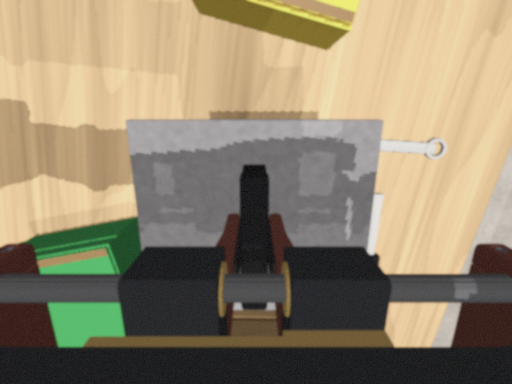

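The wrist view shows the board held level, its far edge at row 120, so it is centred along the bar. Carry it over the carton and tilt.

{"method": "drive_tool", "body": {"motion": [[-0.07,-0.002,0,0,0,0],[-0.14,-0.002,0,0,0,0],[-0.14,-0.002,0,0,0,0],[-0.14,-0.002,0,0,0,0],[-0.14,-0.002,0,0,0,0],[-0.14,-0.002,0,0,0,0],[-0.14,-0.002,0,0,0,0],[-0.14,-0.002,0,0,0,0],[-0.14,-0.002,0,0,0,0],[-0.14,-0.002,0,0,0,0],[-0.077,-0.002,0,0,0,0],[0,0,0,-0.056,0,0],[0,0,0,-0.056,0,0],[0,0,0,-0.056,0,0],[0,0,0,-0.055,0,0],[0,0,0,-0.055,0,0],[0,0,0,0,0,0],[0,0,0,0,0,0],[0,0,0,0,0,0]]}}

```text
time: 9.95
tool_pos: [0.6075, -0.1284, 0.2508]
eef_rot: [0.638, 0.739, 0.163, 0.141]
force: [0.2, -0.3, -1.4]
gripper_width: 0.0155
gripper_force: 40.0
```

```bash
cat > st.py <<'E'
from h import *
np.set_printoptions(precision=4,suppress=True)
C=np.array([.597,-.130]);E=R.from_euler('z',.145).as_matrix()
s=arm.get_state();M=E.T@R.from_quat(s['eef_rot']).as_matrix()
p=E.T@(s['tool_pos']-[*C,0])
print('t',s['time'],'carton-frame tcp mm',p*1e3,'tool z',M[:,2],'tool y',M[:,1],'F',s['force'],s['gripper_width'])
print(s['joints'])
low=p+M[:,2]*.0166-.08*M[:,1];hi=p+M[:,2]*.0166+.08*M[:,1]
print('low',low*1e3,'high',hi*1e3,'tilt deg',np.degrees(np.arcsin(M[2,1])))
E
python3 st.py
```

```text
t 9.95 carton-frame tcp mm [ 10.5901   0.062  250.847 ] tool z [ 0.4219  0.0004 -0.9066] tool y [0.9066 0.0018 0.4219] F [ 0.1601 -0.3471 -1.4002] 0.015491011880033172
[-0.2734  0.1824  0.5194  2.0165 -0.4396  0.5973  0.6869]
low [-54.9354  -0.0774 202.0418] high [ 90.1241   0.2133 269.5522] tilt deg 24.95714222724669
```

{"method": "drive_tool", "body": {"motion": [[0,-0.039,0.083,0,0,0],[0,-0.039,0.083,0,0,0],[0,-0.039,0.083,0,0,0],[0,-0.039,0.083,0,0,0],[0,-0.039,0.083,0,0,0],[0,-0.039,0.083,0,0,0],[0,-0.02,0.042,0,0,0],[0,-0.02,0.042,0,0,0],[0,-0.02,0.042,0,0,0],[0,0,0,0,0,0],[0,0,0,0,0,0],[0,0,0,0,0,0]]}}

```text
time: 11.15
tool_pos: [0.6066, -0.129, 0.1134]
eef_rot: [0.638, 0.739, 0.164, 0.142]
force: [1.4, 0.3, -0.8]
gripper_width: 0.0156
gripper_force: 40.0
```

```bash
python3 st.py
```

```text
t 11.15 carton-frame tcp mm [  9.6486  -0.3746 113.4477] tool z [ 0.424  -0.     -0.9057] tool y [0.9057 0.0008 0.424 ] F [ 1.3833  0.2565 -0.763 ] 0.015649618787445353
[-0.0329  0.3803  0.2615  2.1271 -0.8235  0.3245  1.0824]
low [-55.7657  -0.4366  64.4934] high [ 89.1398  -0.3132 132.3342] tilt deg 25.087704453937604
```

{"method": "drive_tool", "body": {"motion": [[0,-0.01,0.021,0,0,0],[0,-0.01,0.021,0,0,0],[0,-0.01,0.021,0,0,0],[0,0,0,0,0,0],[0,0,0,0,0,0],[0,0,0,0,0,0]]}}

```text
time: 11.75
tool_pos: [0.6061, -0.129, 0.0988]
eef_rot: [0.638, 0.739, 0.164, 0.142]
force: [-1.1, -1.0, -1.4]
gripper_width: 0.0159
gripper_force: 40.0
```

```bash
python3 st.py
```

```text
t 11.75 carton-frame tcp mm [ 9.1149 -0.301  98.8299] tool z [ 0.4231  0.0002 -0.9061] tool y [0.9061 0.0005 0.4231] F [-1.0827 -1.0436 -1.3974] 0.01587804384805178
[ 0.0062  0.4031  0.2151  2.1333 -0.8646  0.2938  1.1279]
low [-56.3487  -0.3398  49.9415] high [ 88.6252  -0.2567 117.6361] tilt deg 25.029895294520568
```

{"method": "drive_tool", "body": {"motion": [[0,-0.022,-0.008,0,0,0],[0,-0.022,-0.008,0,0,0],[0,-0.022,-0.008,0,0,0],[0,-0.022,-0.008,0,0,0],[0,0,0,0,0,0],[0,0,0,0,0,0],[0,0,0,0,0,0]]}}

```text
time: 12.45
tool_pos: [0.5878, -0.1315, 0.0972]
eef_rot: [0.638, 0.739, 0.164, 0.142]
force: [0.5, -0.7, -2.0]
gripper_width: 0.0157
gripper_force: 40.0
```

```bash
python3 st.py
python3 - <<'E'
import sys;sys.path.insert(0,'.')
from h import *
# plan: rows from the present state to (low x, low z, tilt) in carton frame, planar; printed in drive units
s=arm.get_state();E=R.from_euler('z',.145).as_matrix()
E
cat > plan.py <<'E'
from h import *
import sys
np.set_printoptions(precision=4,suppress=True)
def pose(lx,lz,deg):
    t=np.radians(deg);b=np.array([np.cos(t),np.sin(t)]);n=np.array([-b[1],b[0]])
    return np.array([lx,lz])/1e3+.08*b+.0166*n,t
def rows(a,b,N):
    # interpolate low end and tilt from a to b
    L=[np.array(a)+(np.array(b)-a)*k/N for k in range(N+1)]
    for u,v in zip(L,L[1:]):
        (p,t),(q,t2)=pose(*u),pose(*v);d=q-p
        print([0,round(float(d@[np.cos(t),np.sin(t)])/.2,3),round(float(d@[np.sin(t),-np.cos(t)])/.2,3),round((t2-t)*-1/(np.pi/2),3),0,0])
a=list(map(float,sys.argv[1:]));rows(a[:3],a[3:6],int(a[6]))
E
python3 plan.py -75.5 48.5 25 -77 47.5 15 4
```

```text
t 12.45 carton-frame tcp mm [-9.325  -0.1718 97.2467] tool z [ 0.4233  0.0003 -0.906 ] tool y [0.906  0.0008 0.4233] F [ 0.4701 -0.6558 -1.9707] 0.015705666473961113
[ 0.0398  0.3829  0.1873  2.1696 -0.886   0.2767  1.1668]
low [-74.7781  -0.2337  48.3443] high [ 70.1812  -0.1005 116.0701] tilt deg 25.04223510895904
[0, 0.001, 0.018, np.float64(0.028), 0, 0]
[0, 0.001, 0.018, np.float64(0.028), 0, 0]
[0, 0.001, 0.018, np.float64(0.028), 0, 0]
[0, 0.001, 0.018, np.float64(0.028), 0, 0]
```

{"method": "drive_tool", "body": {"motion": [[0,0.001,0.018,0.028,0,0],[0,0.001,0.018,0.028,0,0],[0,0.001,0.018,0.028,0,0],[0,0.001,0.018,0.028,0,0],[0,0,0,0,0,0],[0,0,0,0,0,0],[0,0,0,0,0,0]]}}

```text
time: 13.15
tool_pos: [0.5929, -0.1308, 0.0839]
eef_rot: [0.648, 0.75, 0.099, 0.085]
force: [-0.2, -0.6, -1.7]
gripper_width: 0.0154
gripper_force: 40.0
```

```bash
python3 st.py; python3 plan.py -76.5 47.5 15 -80 46.5 4 5; python3 plan.py -80 46.5 4 -80 45.5 0 4
```

```text
t 13.15 carton-frame tcp mm [-4.2092 -0.1987 83.888 ] tool z [ 0.2582  0.0005 -0.9661] tool y [0.9661 0.0002 0.2582] F [-0.2208 -0.5919 -1.7342] 0.015356679784456187
[-0.2025  0.4731  0.455   2.0565 -0.6466  0.486   0.8801]
low [-77.2107  -0.2034  47.1955] high [77.3643 -0.1783 88.5061] tilt deg 14.96278850772097
[0, -0.001, 0.015, np.float64(0.024), 0, 0]
[0, -0.001, 0.016, np.float64(0.024), 0, 0]
[0, -0.001, 0.016, np.float64(0.024), 0, 0]
[0, -0.001, 0.016, np.float64(0.024), 0, 0]
[0, -0.001, 0.016, np.float64(0.024), 0, 0]
[0, 0.001, 0.008, np.float64(0.011), 0, 0]
[0, 0.001, 0.008, np.float64(0.011), 0, 0]
[0, 0.001, 0.008, np.float64(0.011), 0, 0]
[0, 0.001, 0.008, np.float64(0.011), 0, 0]
```

{"method": "drive_tool", "body": {"motion": [[0,-0.001,0.015,0.024,0,0],[0,-0.001,0.016,0.024,0,0],[0,-0.001,0.016,0.024,0,0],[0,-0.001,0.016,0.024,0,0],[0,-0.001,0.016,0.024,0,0],[0,0.001,0.008,0.011,0,0],[0,0.001,0.008,0.011,0,0],[0,0.001,0.008,0.011,0,0],[0,0.001,0.006,0.014,0,0],[0,0,0,0,0,0],[0,0,0,0,0,0],[0,0,0,0,0,0]]}}

```text
time: 14.35
tool_pos: [0.5962, -0.1304, 0.0623]
eef_rot: [0.654, 0.757, -0.001, -0.001]
force: [0.7, 0.1, -2.4]
gripper_width: 0.0158
gripper_force: 40.0
```

```bash
python3 st.py
```

```text
t 14.35 carton-frame tcp mm [-0.8605 -0.2437 62.3441] tool z [-0.0015  0.     -1.    ] tool y [ 1.      0.0005 -0.0015] F [ 0.6895  0.1227 -2.4228] 0.01576519646635963
[-0.313   0.6372  0.5887  1.8685 -0.4861  0.7842  0.6835]
low [-80.8854  -0.2853  45.8645] high [79.1144 -0.2014 45.6237] tilt deg -0.08620400798012721
```

{"method": "drive_tool", "body": {"motion": [[0,0,0,0,0,0],[0,0,0,0,0,0],[0,0,0,0,0,0],[0,0,0,0,0,0],[0,0,0,0,0,0],[0,0,0,0,0,0],[0,0,-0.1,0,0,0],[0,0,-0.15,0,0,0],[0,0,-0.2,0,0,0],[0,0,-0.2,0,0,0],[0,0,-0.2,0,0,0],[0,0,-0.2,0,0,0],[0,0,-0.15,0,0,0],[0,0,0,0,0,0],[0,0,0,0,0,0]], "hand": 0.5}}

```text
time: 15.85
tool_pos: [0.5968, -0.1301, 0.3026]
eef_rot: [0.654, 0.757, -0.0, -0.0]
force: [-0.2, 0.6, 0.3]
gripper_width: 0.044
gripper_force: 0.0
```

```bash
python3 st.py
python3 - <<'E'
from h import *
import cv2
a=arm.grab_frame('scene')[:,:,::-1];b=arm.grab_frame('wrist')[:,:,::-1]
a=cv2.resize(a[110:260,150:310],(400,375),interpolation=cv2.INTER_CUBIC)
b=cv2.resize(b[80:300,110:400],(400,303))
import numpy as np
o=np.zeros((375,800,3),np.uint8);o[:,:400]=a;o[:303,400:]=b;cv2.imwrite('pics/p9.png',o)
E
```

```text
t 15.85 carton-frame tcp mm [ -0.2031  -0.1075 302.5546] tool z [-0.0005  0.0002 -1.    ] tool y [ 1.      0.0009 -0.0005] F [-0.2342  0.6287  0.2907] 0.04396652892591568
[-0.4544  0.3734  0.7637  1.6554 -0.2717  1.2232  0.5143]
low [-80.2121  -0.1725 285.9982] high [ 79.7878  -0.0344 285.911 ] tilt deg -0.03120937007883327
```

View pics/p9.png

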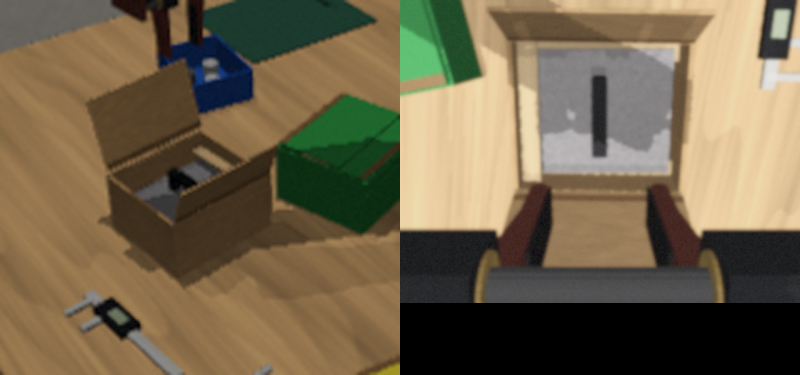

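The board lies flat with its -x end under the lip, and both flaps are open. Next is the short flap, so I close the fingers and plan the arc.

```bash
cat > flap.py <<'E'
from h import *
import sys,json
# pushes a flap with the finger tip's leading corner; carton-frame y,z in mm
def path(side,hz,r,off,q0,q1,N):
    P=[]
    for q in np.linspace(q0,q1,N+1):
        y=77.5-r*np.cos(q)+off*np.sin(q);z=hz+r*np.sin(q)+off*np.cos(q)
        P.append((side*(y+10),z))
    return np.array(P)
def show(P):
    print('start',P[0].round(1),'end',P[-1].round(1))
    k=np.round(np.array(P)/200,3)           # round cumulative, no drift
    print(json.dumps([[round(float(a),3),0,round(float(-b),3),0,0,0] for a,b in np.diff(k,axis=0)]))
a=list(map(float,sys.argv[1:]));show(path(*a[:6],int(a[6])))
E
python3 flap.py 1 98 52 1 2.0 0 20
```

```text
start [110.  144.9] end [35.5 99. ]
[[-0.024, 0, -0.01, 0, 0, 0], [-0.025, 0, -0.008, 0, 0, 0], [-0.025, 0, -0.005, 0, 0, 0], [-0.026, 0, -0.003, 0, 0, 0], [-0.026, 0, -0.0, 0, 0, 0], [-0.026, 0, 0.003, 0, 0, 0], [-0.025, 0, 0.005, 0, 0, 0], [-0.025, 0, 0.008, 0, 0, 0], [-0.024, 0, 0.01, 0, 0, 0], [-0.023, 0, 0.013, 0, 0, 0], [-0.021, 0, 0.014, 0, 0, 0], [-0.02, 0, 0.017, 0, 0, 0], [-0.018, 0, 0.019, 0, 0, 0], [-0.016, 0, 0.02, 0, 0, 0], [-0.014, 0, 0.022, 0, 0, 0], [-0.012, 0, 0.023, 0, 0, 0], [-0.009, 0, 0.024, 0, 0, 0], [-0.007, 0, 0.025, 0, 0, 0], [-0.005, 0, 0.026, 0, 0, 0], [-0.001, 0, 0.026, 0, 0, 0]]
```

{"method": "drive_tool", "body": {"motion": [[0.1,0,0,0,0,0],[0.15,0,0,0,0,0],[0.15,0,0,0,0,0],[0.15,0,0,0,0,0],[0.15,0,0,0,0,0],[0,0,0.1,0,0,0],[0,0,0.15,0,0,0],[0,0,0.15,0,0,0],[0,0,0.15,0,0,0],[0,0,0.15,0,0,0],[0,0,0.08,0,0,0],[0,0,0,0,0,0],[0,0,0,0,0,0],[0,0,0,0,0,0]], "hand": 0, "squeeze": 20}}

```text
time: 17.35
tool_pos: [0.5767, 0.0082, 0.1471]
eef_rot: [0.654, 0.757, -0.0, -0.0]
force: [0.1, -0.8, 0.4]
gripper_width: 0.0
gripper_force: 0.0
```

```bash
python3 st.py
```

```text
t 17.35 carton-frame tcp mm [ -0.127  139.6443 147.0542] tool z [-0.0005 -0.0001 -1.    ] tool y [ 1.      0.0006 -0.0005] F [ 0.069  -0.8208  0.353 ] 2.8761845432587196e-05
[-0.619   0.4683  0.655   1.9003 -0.3606  0.893   0.3598]
low [-80.1348 139.5986 130.4918] high [ 79.8652 139.687  130.4166] tilt deg -0.026926561013542284
```

{"method": "drive_tool", "body": {"motion": [[-0.05,0,0,0,0,0],[-0.05,0,0.01,0,0,0],[-0.048,0,0,0,0,0],[-0.024,0,-0.01,0,0,0],[-0.025,0,-0.008,0,0,0],[-0.025,0,-0.005,0,0,0],[-0.026,0,-0.003,0,0,0],[-0.026,0,0,0,0,0],[-0.026,0,0.003,0,0,0],[-0.025,0,0.005,0,0,0],[-0.025,0,0.008,0,0,0],[-0.024,0,0.01,0,0,0],[-0.023,0,0.013,0,0,0],[-0.021,0,0.014,0,0,0]]}}

```text
time: 18.75
tool_pos: [0.5883, -0.0748, 0.1387]
eef_rot: [0.654, 0.757, -0.001, -0.001]
force: [-1.5, 1.1, 0.1]
gripper_width: 0.0007
gripper_force: 0.7
```

{"method": "drive_tool", "body": {"motion": [[-0.02,0,0.017,0,0,0],[-0.018,0,0.019,0,0,0],[-0.016,0,0.02,0,0,0],[-0.014,0,0.022,0,0,0],[-0.012,0,0.023,0,0,0],[-0.009,0,0.024,0,0,0],[-0.007,0,0.025,0,0,0],[-0.005,0,0.026,0,0,0],[-0.001,0,0.022,0,0,0],[0,0,0,0,0,0],[0,0,0,0,0,0],[0,0,0,0,0,0]]}}

```text
time: 19.95
tool_pos: [0.5915, -0.0947, 0.1002]
eef_rot: [0.654, 0.757, -0.0, -0.0]
force: [-4.2, 1.7, 11.4]
gripper_width: 0.0003
gripper_force: 5.3
```

```bash
python3 st.py
```

```text
t 19.95 carton-frame tcp mm [ -0.3721  35.6847 100.2442] tool z [-0.0008  0.0004 -1.    ] tool y [ 1.      0.0006 -0.0008] F [-4.2067  1.7124 11.439 ] 0.0002660880263718689
[-0.3932  0.5653  0.6095  1.8775 -0.4277  0.8326  0.5831]
low [-80.3855  35.6417  83.7089] high [79.6144 35.7423 83.5796] tilt deg -0.0463000898961769
```

{"method": "drive_tool", "body": {"motion": [[0,0,-0.05,0,0,0],[0,0,-0.15,0,0,0],[0,0,-0.2,0,0,0],[0,0,-0.2,0,0,0],[0,0,-0.2,0,0,0],[-0.08,0,-0.1,0,0,0],[-0.16,0,0,0,0,0],[-0.16,0,0,0,0,0],[-0.16,0,0,0,0,0],[-0.16,0,0,0,0,0],[-0.16,0,0,0,0,0],[-0.12,0,0,0,0,0],[-0.08,0,0,0,0,0],[0,0,0,0,0,0],[0,0,0,0,0,0]]}}

```text
time: 21.45
tool_pos: [0.6228, -0.3081, 0.2792]
eef_rot: [0.654, 0.757, -0.001, -0.001]
force: [0.7, -0.0, 0.1]
gripper_width: 0.0004
gripper_force: 0.0
```

```bash
python3 st.py;python3 flap.py -1 103 85 1 2.05 0 32
python3 - <<'E'
from h import *
import cv2
a=arm.grab_frame('scene')[:,:,::-1];cv2.imwrite('pics/p10.png',cv2.resize(a[90:270,130:330],(800,600)[:1]+(720,) if 0 else (660,594),interpolation=cv2.INTER_CUBIC))
E
```

```text
t 21.45 carton-frame tcp mm [  -0.2142 -179.9569  279.2308] tool z [-0.0017  0.0001 -1.    ] tool y [ 1.      0.0003 -0.0017] F [ 0.6511 -0.0089  0.1413] 0.00042954681370817885
[-0.094   0.5525  0.7226  1.4693 -0.3718  1.2617  0.8137]
low [ -80.2422 -179.9807  262.7662] high [  79.7575 -179.9292  262.4955] tilt deg -0.09696765558025117
start [-127.6  178. ] end [ -2.5 104. ]
[[0.025, 0, -0.012, 0, 0, 0], [0.025, 0, -0.01, 0, 0, 0], [0.025, 0, -0.009, 0, 0, 0], [0.027, 0, -0.007, 0, 0, 0], [0.026, 0, -0.006, 0, 0, 0], [0.027, 0, -0.004, 0, 0, 0], [0.027, 0, -0.002, 0, 0, 0], [0.028, 0, -0.0, 0, 0, 0], [0.027, 0, 0.002, 0, 0, 0], [0.027, 0, 0.003, 0, 0, 0], [0.027, 0, 0.005, 0, 0, 0], [0.026, 0, 0.006, 0, 0, 0], [0.026, 0, 0.009, 0, 0, 0], [0.025, 0, 0.01, 0, 0, 0], [0.025, 0, 0.011, 0, 0, 0], [0.024, 0, 0.013, 0, 0, 0], [0.023, 0, 0.015, 0, 0, 0], [0.022, 0, 0.016, 0, 0, 0], [0.021, 0, 0.017, 0, 0, 0], [0.02, 0, 0.019, 0, 0, 0], [0.018, 0, 0.02, 0, 0, 0], [0.017, 0, 0.021, 0, 0, 0], [0.016, 0, 0.022, 0, 0, 0], [0.014, 0, 0.023, 0, 0, 0], [0.013, 0, 0.024, 0, 0, 0], [0.012, 0, 0.025, 0, 0, 0], [0.009, 0, 0.025, 0, 0, 0], [0.008, 0, 0.026, 0, 0, 0], [0.007, 0, 0.027, 0, 0, 0], [0.004, 0, 0.027, 0, 0, 0], [0.003, 0, 0.027, 0, 0, 0], [0.002, 0, 0.027, 0, 0, 0]]
```

View pics/p10.png

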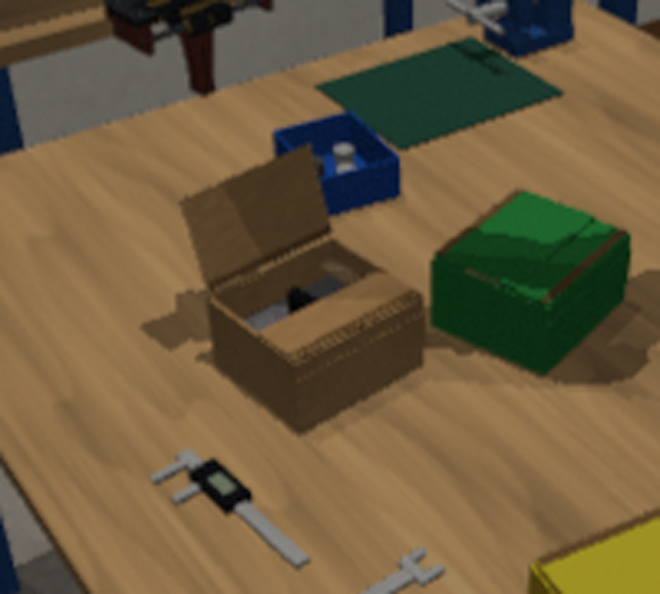

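The short flap lies level over the carton (about (350,315)), and the long flap is still open. Now the long flap.

{"method": "drive_tool", "body": {"motion": [[0,0,0.1,0,0,0],[0,0,0.15,0,0,0],[0,0,0.15,0,0,0],[0,0,0.106,0,0,0],[0.06,0,0,0,0,0],[0.08,0,0,0,0,0],[0.07,0,0,0,0,0],[0.052,0,0,0,0,0],[0.025,0,-0.012,0,0,0],[0.025,0,-0.01,0,0,0],[0.025,0,-0.009,0,0,0],[0.027,0,-0.007,0,0,0],[0.026,0,-0.006,0,0,0],[0.027,0,-0.004,0,0,0],[0.027,0,-0.002,0,0,0],[0.028,0,0,0,0,0],[0.027,0,0.002,0,0,0],[0.027,0,0.003,0,0,0],[0.027,0,0.005,0,0,0],[0.026,0,0.006,0,0,0]]}}

```text
time: 23.5
tool_pos: [0.6058, -0.1933, 0.1848]
eef_rot: [0.654, 0.757, -0.001, -0.001]
force: [0.1, -1.5, -0.9]
gripper_width: 0.0006
gripper_force: 0.4
```

{"method": "drive_tool", "body": {"motion": [[0.026,0,0.009,0,0,0],[0.025,0,0.01,0,0,0],[0.025,0,0.011,0,0,0],[0.024,0,0.013,0,0,0],[0.023,0,0.015,0,0,0],[0.022,0,0.016,0,0,0],[0.021,0,0.017,0,0,0],[0.02,0,0.019,0,0,0],[0.018,0,0.02,0,0,0],[0.017,0,0.021,0,0,0],[0.016,0,0.022,0,0,0],[0.014,0,0.023,0,0,0],[0.013,0,0.024,0,0,0],[0.012,0,0.025,0,0,0],[0.009,0,0.025,0,0,0],[0.008,0,0.026,0,0,0],[0.007,0,0.027,0,0,0],[0.004,0,0.027,0,0,0],[0.003,0,0.027,0,0,0],[0.002,0,0.023,0,0,0]]}}

```text
time: 25.5
tool_pos: [0.5968, -0.1326, 0.1047]
eef_rot: [0.654, 0.757, -0.001, -0.001]
force: [-4.9, 1.9, 29.0]
gripper_width: 0.0002
gripper_force: 15.3
```

{"method": "drive_tool", "body": {"motion": [[0,0,0,0,0,0],[0,0,0,0,0,0],[0,0,0,0,0,0]]}}

```text
time: 25.8
tool_pos: [0.5968, -0.1326, 0.1053]
eef_rot: [0.654, 0.757, -0.0, -0.001]
force: [-1.4, 1.6, 6.1]
gripper_width: 0.0002
gripper_force: 3.1
```

```bash
python3 st.py
```

```text
t 25.8 carton-frame tcp mm [ -0.5961  -2.5274 105.3432] tool z [-0.0014  0.0006 -1.    ] tool y [ 1.      0.0006 -0.0014] F [-1.4397  1.604   6.1469] 0.00020340270442666358
[-0.3474  0.5855  0.6417  1.8451 -0.4508  0.8622  0.6608]
low [-80.6199  -2.5637  88.8583] high [79.3799 -2.4712 88.6282] tilt deg -0.08239297812607133
```

{"method": "drive_tool", "body": {"motion": [[0,0,-0.05,0,0,0],[0,0,-0.15,0,0,0],[0,0,-0.2,0,0,0],[0,0,-0.2,0,0,0],[0,0,-0.1,0,0,0],[0,0,0,0,0,0],[0,0,0,0,0,0],[0,0,0,0,0,0],[0,0,0,0,0,0]]}}

```text
time: 26.7
tool_pos: [0.5962, -0.1323, 0.2435]
eef_rot: [0.654, 0.757, -0.001, -0.002]
force: [1.5, -0.3, 0.1]
gripper_width: 0.0006
gripper_force: 0.0
```

```bash
python3 -c "
from station import arm
s=arm.get_state();print(s['time'],s['tool_pos'],s['force']);print(arm.job_done())"
```

```text
26.7 [ 0.59621183 -0.13228296  0.24346451] [ 1.47997464 -0.31296573  0.13433869]
the job is handed in; nothing more can be done
None
```

I seated the board flat under the lip, folded the short flap and then the long flap down, and handed the job in at 26.7 s; the hand-in returned no verdict. Pictures confirm the board and short flap, but with the picture limit used up the long flap rests on a fingertip reading (105 mm, its closed height), and the bystanders had no final check.

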